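# Wash the bent clips in the hand-pumped tin

## Task

Wash the bent bar clips that lie about on the bench: take the lid off the wash tin by its knob and lay it flat on the bench, knob up, put every copper-coloured clip into the tin and seat the lid squarely back on it. With the lid on, give the red pump plunger at least three full strokes, each down to its stop and right back up, finishing with it up, the lid still seated and nothing held. Do not disturb the spray can or the brass cup.

Things in the scene. Friction and masses are not known exactly. Their poses are not given: they have to be found in the camera images.
- tin_floor (a point): Centre of the wash tin's inner floor. Open round steel tin, inner diameter 140 mm, outer 148 mm, inner depth 65 mm, fixed on the blue base plate. Axes: z up; y along the plate's long side, from pump to tin; the pump axis is at y = -190 mm, x = 0 in this frame.
- washer: Blue base plate, 165 mm (x) by 360 mm (y) by 4 mm thick, lying fixed on the bench and carrying the tin (centre at y = +95 mm) and the hand pump (y = -95 mm). Origin at the centre of its underside, axes as tin_floor. Its place and turn vary from start to start.
- tin_rim (a point): Centre of the tin's mouth, at rim height, 74 mm above the bench (65 mm above tin_floor); same axes.
- lid: Loose aluminium lid, 280 g: plate 160 mm across, 6 mm thick; below it a locating disc 128 mm across, 8 mm deep, that drops into the tin's mouth (6 mm play all round); a knob on top. Origin at the centre of the disc's underside, z up: at bench height when it lies on the bench knob up, 8 mm below tin_rim when seated. Starts seated.
- lid_knob (a point): Middle of the black round knob on the lid, 36 mm above the lid's origin; the knob is 30 mm across and 24 mm high (its top is 48 mm above the lid's origin), on a thinner neck that leaves 10 mm between the knob's underside and the lid plate.
- plunger (a joint): Travel of the pump plunger in m: 0 up, 0.025 down at its stop; a spring brings it back, about 3 N to start and 11 N at the stop. A full stroke is at least 22.5 mm down, then back to under 4 mm.
- plunger_top (a point): Centre of the top face of the plunger's red round head (56 mm across, 14 mm thick), 165 mm above the bench when up, 140 mm when down; moves with it. The pump body below is a 48 mm aluminium column.
- clip0: Copper-coloured round-bar clip, 12 mm bar, 120 g, a flat U: main bar along y (82 mm overall, 58 mm free between the legs), two legs from its ends towards +x, tips 36 mm from the main bar's axis. Origin on the bar's axis at the middle of the main bar, 6 mm above what it lies on; either flat side may be up. Three to five clips are present; an absent one reads None.
- clip1: Copper-coloured round-bar clip, 12 mm bar, 120 g, a flat U: main bar along y (82 mm overall, 58 mm free between the legs), two legs from its ends towards +x, tips 36 mm from the main bar's axis. Origin on the bar's axis at the middle of the main bar, 6 mm above what it lies on; either flat side may be up. Three to five clips are present; an absent one reads None.
- clip2: Copper-coloured round-bar clip, 12 mm bar, 120 g, a flat U: main bar along y (82 mm overall, 58 mm free between the legs), two legs from its ends towards +x, tips 36 mm from the main bar's axis. Origin on the bar's axis at the middle of the main bar, 6 mm above what it lies on; either flat side may be up. Three to five clips are present; an absent one reads None.
- clip3: Copper-coloured round-bar clip, 12 mm bar, 120 g, a flat U: main bar along y (82 mm overall, 58 mm free between the legs), two legs from its ends towards +x, tips 36 mm from the main bar's axis. Origin on the bar's axis at the middle of the main bar, 6 mm above what it lies on; either flat side may be up. Three to five clips are present; an absent one reads None.
- clip4: Copper-coloured round-bar clip, 12 mm bar, 120 g, a flat U: main bar along y (82 mm overall, 58 mm free between the legs), two legs from its ends towards +x, tips 36 mm from the main bar's axis. Origin on the bar's axis at the middle of the main bar, 6 mm above what it lies on; either flat side may be up. Three to five clips are present; an absent one reads None.
- spraycan: Bystander: standing spray can with a green label, 64 mm across, 190 mm tall, origin at the centre of its base. Leave alone.
- cup: Bystander: open brass cup, 90 mm across the rim, 60 mm tall, origin at the centre of its base. Leave alone.

How it is judged (in metres and radians):
On the way, in this order (a step that is already met when the one before it is completed fails the run):
1. the lid lies flat on the bench, knob up, clear of the tin and let go of (height (world z) of lid below 0.012 m and angle between lid's own z axis and vertical below 0.1 rad and horizontal distance between lid and tin_floor above 0.12 m and contact force between the fingers and lid below 0.2 N), for 0.2 s.
2. every clip is in the tin (horizontal distance between each of clip0, clip1, clip2, clip3, clip4 and tin_floor below 0.068 m and z of clip0 in the frame of tin_floor between -0.005 and 0.058 m and z of clip1 in the frame of tin_floor between -0.005 and 0.058 m and z of clip2 in the frame of tin_floor between -0.005 and 0.058 m and z of clip3 in the frame of tin_floor between -0.005 and 0.058 m and z of clip4 in the frame of tin_floor between -0.005 and 0.058 m), for 0.2 s.
3. the lid is seated on the tin again and let go of, with every clip inside (all of step 2 and horizontal distance between lid and tin_rim below 0.009 m and z of lid in the frame of tin_rim between -0.0115 and -0.0055 m and angle between lid's own z axis and vertical below 0.05 rad and contact force between the fingers and lid below 0.2 N), for 0.2 s.
4. first stroke: the plunger is down at its stop with the lid on (value of joint plunger above 0.0225 m and horizontal distance between lid and tin_rim below 0.009 m and z of lid in the frame of tin_rim between -0.0115 and -0.0055 m and angle between lid's own z axis and vertical below 0.05 rad), for 0.1 s.
5. the plunger has come back up (value of joint plunger below 0.004 m), for 0.1 s.
6. second stroke: the plunger is down at its stop with the lid on (all of step 4), for 0.1 s.
7. the plunger has come back up (value of joint plunger below 0.004 m), for 0.1 s.
8. third stroke: the plunger is down at its stop with the lid on (all of step 6), for 0.1 s.
At the end, for the whole second after the job is handed in: Every clip is inside the tin, the lid is seated on the tin (within 9 mm of centred, level, down on the rim) and at rest, and the plunger is up (under 4 mm of travel) (all of step 2 and value of joint plunger below 0.004 m and horizontal distance between lid and tin_rim below 0.009 m and z of lid in the frame of tin_rim between -0.0115 and -0.0055 m and angle between lid's own z axis and vertical below 0.05 rad and linear speed of lid below 0.02 m/s); the robot touches nothing.
It fails at once if the spray can is moved by more than 50 mm or tipped over (distance of spraycan from where it was at the start of the episode above 0.05 m or angle between spraycan's own z axis and vertical above 0.6 rad).
It fails at once if the brass cup is moved by more than 50 mm or tipped over (distance of cup from where it was at the start of the episode above 0.05 m or angle between cup's own z axis and vertical above 0.6 rad).
Of clip0, clip1, clip2, clip3, clip4 only 3 to 5 are there at a start; the rules pass over those that are not, and their reading is None.
At some moment in a run one of clip0, clip1, clip2, clip3, clip4 may be knocked a few centimetres aside while the robot is not near it.
Once in a run the grip may slacken for a moment while it holds something.
It also fails if it takes over 210 s, if anything falls off the work surface, if the arm or the gripper's body presses on something with over 40 N, if the wrist force passes 120 N, or if a joint passes its speed limit or range.

## Robot

A 6-joint arm with a two-finger parallel gripper is mounted at the origin on the work surface. World frame = base frame: x ahead of the robot, y to its left, z up, the work surface at z = 0. Lengths are in mm, angles in rad, forces in N, time in s.
With the tool pointing down it reaches from about 350 to 975 mm from the base axis. Payload 7.1 kg.
Tool frame: the origin (TCP) lies on the front face of the gripper's body, between the roots of the fingers; the fingertips stand 80 mm ahead of it and the grasp point (between the pads) lies 61 mm ahead of it (env.tips_ahead is the distance from the TCP to the fingertips, in mm); z points along the fingers, y is the line along which they close (so a half turn about z gives the same grasp; the last joint's range is limited). The gripper opens to 88 mm and grips with 3 to 60 N. Pads are 20 mm wide; open, the fingers measure 115 mm over their backs; the gripper's body (75 mm by 178 mm) begins 61 mm behind the grasp point.
Start: joints at [1.249, 0.423, 1.63, -0, 1.089, -0.019], TCP at [186.34, 596.559, 302.675] pointing down, gripper open.
Joint ranges: [-3, 3], [-0.9, 2.11], [0.09, 2.58], [-1.31, 4.45], [0.11, 2.69], [-2.54, 2.54]. Speed limits (rad/s): [2.39, 2.39, 3.01, 3.14, 3.14, 3.14].

## Interface

Orientations are given as a unit quaternion [x, y, z, w].
In Python, from station import env, set_gripper, viewer, workorder gives the robot as it stands. Calls block until the motion is done:
- env.reach(position, orientation): joint-space move of the TCP to a pose.
- env.move_l(position, rot=None, rate=150, f_stop=None): straight line of the TCP; rot=None keeps the orientation; rate is the mean speed in mm/s. With f_stop (N) it stops when the force on the tool has changed by that much, and returns True; else False.
- env.move_joints(angles): joint-space move.
- set_gripper(opening): finger opening in mm; the grip force is fixed at half the most; returns when the fingers have stopped.
- env.hold(seconds).
- env.ik(position, orientation): joint angles nearest the present ones, or None.
- env.read_state(): the state.
- viewer.camera(name): name is "side" or "top"; returns the picture (420x560x3 uint8, blue, green, red); there is no depth.
- viewer.camera_params(name): a dict with "fx", "fy", "cx", "cy" (pixels), "dist" ([k1, k2, p1, p2, k3] as OpenCV has them; the pictures are not rectified), "pose" (4x4, takes a point from camera to world coordinates). Camera axes: x right, y up, looking along -z (the intrinsics and any distortion apply to the point x, -y, -z); pixel columns grow to the right and rows downward; lengths in mm; the calibration is good to about 2 mm. A picture is of the moment at which its call begins. camera_params takes no time and is no camera call.
A pose or a line that the arm cannot do raises env.IKError and nothing moves.
- workorder.sign_off(): hands the job in; it is judged then, once.
The state is a dict: "time_s": time; "qpos": joint angles; "dq": joint speeds; "tau": joint torques, N m; "tool_pos": TCP position; "orientation": TCP orientation; "force": force on the tool from outside, world axes, zero at the start; "wrist_torque": the same for the moment, N m; "width": finger opening in mm; "grip_force": force on a finger pad.
Only numpy, scipy, OpenCV 4.12 (cv2) and the standard library are available. Lean on these libraries where they do the work, as an engineer would, in place of code of your own. Each camera call takes 0.05 s, during which the arm holds its last target. There are 200 camera calls.

## Working session

There is one attempt and no reset: what is moved stays moved. The work goes in short steps, each a Python script; the robot and the scene stay as the last script left them, time stands still between calls to the robot, and variables do not carry over. Pictures are saved under pics/ and viewed, at most 14 in all, crops included, and the job is handed in when it is done.

```bash
ls; mkdir -p pics
python3 - <<'E'
from station import env, viewer
import cv2
for n in("top","side"):
    im=viewer.camera(n); cv2.imwrite(f"pics/{n}0.png",cv2.resize(im,(800,600)))
    p=viewer.camera_params(n); print(n,p)
s=env.read_state();print(s["orientation"],s["force"],s["time_s"])
E
```

```text
pics
top {'fx': 449.7023575387207, 'fy': 449.7023575387207, 'cx': 283.46683407605855, 'cy': 210.082076467382, 'dist': array([0.0417223, 0.       , 0.       , 0.       , 0.       ]), 'pose': array([[ 1.21157497e-01,  9.65232936e-01, -2.31616580e-01,
         3.19314696e+02],
       [-9.92617389e-01,  1.19132211e-01, -2.27647977e-02,
        -1.91259777e+01],
       [ 5.61966286e-03,  2.32664771e-01,  9.72540757e-01,
         1.14325644e+03],
       [ 0.00000000e+00,  0.00000000e+00,  0.00000000e+00,
         1.00000000e+00]])}
side {'fx': 411.7160289711484, 'fy': 411.7160289711484, 'cx': 280.8788885461989, 'cy': 209.87613560376218, 'dist': array([-0.1250893,  0.       ,  0.       ,  0.       ,  0.       ]), 'pose': array([[ 9.53456983e-01,  2.24806511e-01, -2.00952267e-01,
         3.31315221e+02],
       [-3.00847189e-01,  6.64452766e-01, -6.84100497e-01,
        -7.69574963e+02],
       [-2.02669564e-02,  7.12716321e-01,  7.01159537e-01,
         8.81305486e+02],
       [ 0.00000000e+00,  0.00000000e+00,  0.00000000e+00,
         1.00000000e+00]])}
[ 1.50818282e-01  9.88561268e-01 -6.70344788e-04 -1.22088706e-04] [-0.33580495  0.33157166 -0.09295082] 0.1
```

View pics/top0.png

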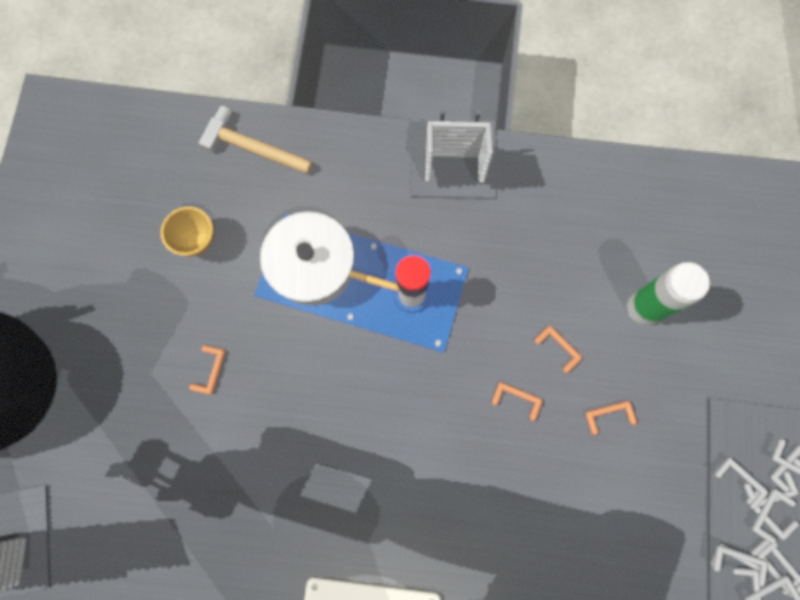

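View pics/side0.png

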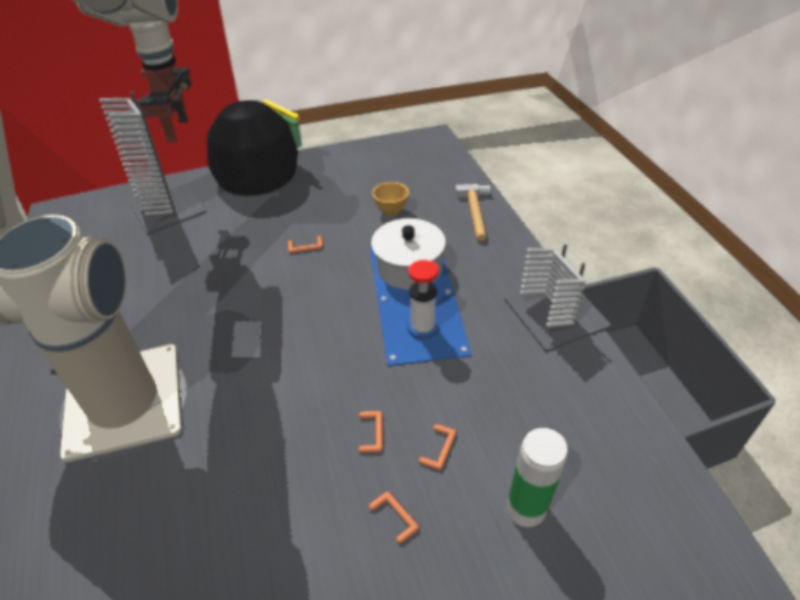

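The top and side views show four clips: one to the left of the plate at (208,370), and three on the right at (558,350), (518,400) and (612,417). The lid is at (307,257), the pump head at (413,272), the cup at (187,231) and the can at (668,292). Next I'll measure them.

```bash
cat > h.py <<'E'
from station import env, set_gripper, viewer, workorder
import cv2, numpy as np
from scipy.spatial.transform import Rotation as R
def unproj(n,uv,z):
    p=viewer.camera_params(n);K=np.array([[p["fx"],0,p["cx"]],[0,p["fy"],p["cy"]],[0,0,1]])
    q=cv2.undistortPoints(np.float64(uv).reshape(-1,1,2),K,p["dist"]).reshape(-1,2)
    d=np.c_[q[:,0],-q[:,1],-np.ones(len(q))]@p["pose"][:3,:3].T;o=p["pose"][:3,3]
    return (o+d*((z-o[2])/d[:,2])[:,None])[:,:2]
def big(px): return (np.float64(px)+.5)/(800/560)-.5   # 800x600 view -> raw pixels
def blobs(m,a=40):
    c=cv2.findContours(m.astype(np.uint8),cv2.RETR_EXTERNAL,cv2.CHAIN_APPROX_NONE)[0]
    return [x.reshape(-1,2) for x in c if cv2.contourArea(x)>a]
def hsv(n):
    im=viewer.camera(n);h=cv2.cvtColor(im,cv2.COLOR_BGR2HSV).astype(int);return im,h[...,0],h[...,1],h[...,2]
def clips(n,z=6):
    """list of (origin xy, angle of clip +x, rect dims)"""
    im,h,s,v=hsv(n);m=(h>3)&(h<16)&(s>110)&(v>110);out=[]
    for c in blobs(m):
        M=np.zeros(m.shape,np.uint8);cv2.drawContours(M,[c.reshape(-1,1,2)],-1,1,-1)
        pts=unproj(n,np.argwhere(M&m)[:,::-1],z)
        (cx,cy),(w,hh),a=cv2.minAreaRect(pts.astype(np.float32))
        a=np.deg2rad(a)+(0 if w<hh else np.pi/2)       # short axis
        u=np.array([np.cos(a),np.sin(a)]);ctr=np.array([cx,cy])
        if (pts.mean(0)-ctr)@u>0:u=-u                   # mass is at the main bar
        out.append((np.round(ctr-15*u,1),round(float(np.arctan2(u[1],u[0])),3),np.round(sorted((w,hh)),1)))
    return out
def disc(n,z,mask):
    c=max(blobs(mask),key=len);(x,y),r=cv2.minEnclosingCircle(unproj(n,cv2.convexHull(c).reshape(-1,2),z).astype(np.float32))
    e=cv2.fitEllipse(unproj(n,c,z).astype(np.float32));return np.round(e[0],1),np.round(e[1],1),(round(x,1),round(y,1),round(r,1))
def down(yaw):
    """tool down, closing line (tool y) at angle yaw in world"""
    y=np.array([np.cos(yaw),np.sin(yaw),0]);z=np.array([0,0,-1.])
    return R.from_matrix(np.c_[np.cross(y,z),y,z]).as_quat()
E
python3 - <<'E'
from h import *
for n in("top","side"):
    print(n)
    for c in clips(n):print(c)
    im,h,s,v=hsv(n)
    print("lid",disc(n,80,(s<40)&(v>150)&(np.indices(s.shape)[1]<320)&(np.indices(s.shape)[0]<250)))
    print("red",disc(n,165,((h<6)|(h>174))&(s>180)&(v>120)&(np.indices(s.shape)[0]>150)))
    b=max(blobs((h>100)&(h<125)&(s>130)&(v>70)),key=len)
    r=cv2.minAreaRect(unproj(n,b,4).astype(np.float32));print("plate",r)
k={"top":[(306,250)],"side":[(408,233)]}
for n in k:print("knob",unproj(n,big(k[n]),102))
print("cup,can",unproj("top",big([(187,231)]),60),unproj("top",big([(645,310)]),0))
print("spots",unproj("top",big([(370,440),(350,400),(560,230),(452,195),(185,120),(30,380)]),0))
E
```

```text
top
(array([ 440.4, -367.1]), -2.762, array([39. , 80.3]))
(array([ 449.1, -213. ]), 2.864, array([38.6, 79.8]))
(array([421.8, 323.1]), 1.48, array([38. , 79.4]))
(array([ 547.1, -283.7]), 2.446, array([39.3, 79.4]))
lid (array([968.1, 549.2]), array([311.8, 612.4]), (956.9, 524.7, 310.9))
red (array([600.9,  -6. ]), array([35.6, 41.7]), (599.4, -5.4, 24.1))
plate ((607.1829223632812, 39.36430358886719), (252.81594848632812, 160.8389434814453), 80.36833953857422)
side
(array([ 439.5, -366.3]), -2.777, array([39.8, 82.2]))
(array([ 546. , -283.5]), 2.452, array([39.3, 82.7]))
(array([ 447.7, -213.1]), 2.848, array([39.1, 82.4]))
(array([420.6, 321.4]), 1.473, array([41.6, 79.4]))
lid (array([ 738. , 1457.7]), array([1046.6, 1222.5]), (693.0, 1522.8, 706.5))
red (array([597.1, -11.2]), array([48.9, 53. ]), (598.7, -13.0, 28.3))
plate ((613.7068481445312, 80.09288024902344), (341.4412841796875, 162.4818115234375), 80.08565521240234)
knob [[633.76781048 182.66934088]]
knob [[629.47970181 181.41687942]]
cup,can [[655.10008747 404.02301209]] [[ 627.03377266 -426.99353168]]
spots [[ 336.72983278   38.00936616]
 [ 400.51891207   82.19982384]
 [ 761.84565413 -264.22937286]
 [ 807.05604203  -55.83781198]
 [ 896.43682404  475.29203264]
 [ 369.26626872  640.7369572 ]]
```

Run:
```python
from h import *
B={"top":(175,140,255,218),"side":(252,148,318,200)}
for n in B:
    im,h,s,v=hsv(n);x0,y0,x1,y1=B[n];I=np.indices(s.shape);roi=(I[1]>x0)&(I[1]<x1)&(I[0]>y0)&(I[0]<y1)
    print(n,"lid",disc(n,80,(s<40)&(v>165)&roi))
    cv2.imwrite(f"pics/{n}1.png",cv2.resize(im[130:260,170:340] if n=="top" else im[140:270,240:350],None,fx=4.5,fy=4.5,interpolation=cv2.INTER_CUBIC))
```

```text
top lid (array([631.2, 184.8]), array([160.6, 161. ]), (630.3, 184.5, 82.5))
side lid (array([629.2, 185.4]), array([152.8, 161.4]), (629.4, 183.7, 81.7))
```

View pics/top1.png

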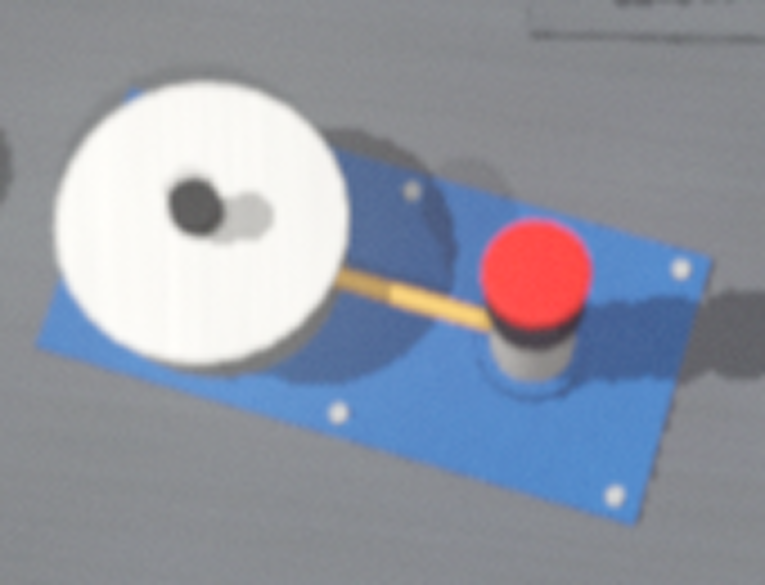

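View pics/side1.png

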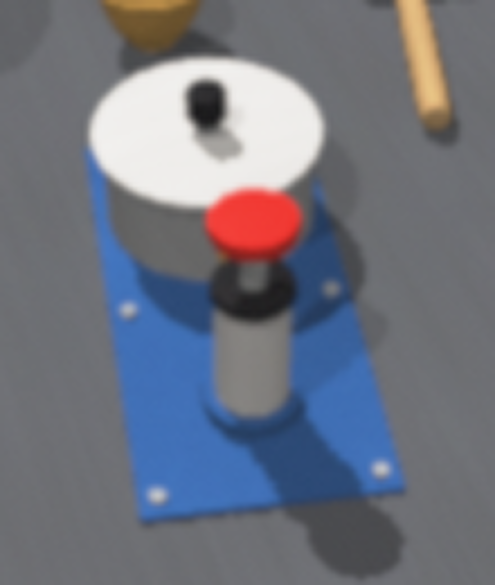

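Run:
```python
from h import *
f=lambda p,o:(np.float64(p)+.5)/4.5-.5+o
c=unproj("top",f([(38,346),(637,522),(712,258)],np.array([170,130])),4)
c2=unproj("side",f([(143,521),(404,490)],np.array([240,140])),4)
print(c.round(1),c2.round(1))
ctr=(c[0]+c[2])/2;u=c[0]-c[1];print(np.linalg.norm(u),np.linalg.norm(c[1]-c[2]))
u/=np.linalg.norm(u);print(np.degrees(np.arctan2(u[1],u[0])),"tin",ctr+95*u,"pump",ctr-95*u)
m=c2.mean(0);print("side tin",m+275*u,"pump",m+85*u)
print("red top",unproj("top",f([(536,274)],np.array([170,130])),165),unproj("side",f([(254,217)],np.array([240,140])),165))
for p,y in[((630.7,184.5,164),-.17),((630.7,184.5,260),-.17),((405,60,98),-.17),((405,60,200),-.17),((599,-6,240),-.17)]:print(env.ik(p,down(y)),env.ik(p,down(y+np.pi)))
for o,a,_ in clips("top"):print(o,env.ik((*o,82),down(a)),env.ik((*o,82),down(a+np.pi)))
```

```text
[[ 566.6  280.8]
 [ 506.6  -74.1]
 [ 667.3 -101. ]] [[ 504.7  -74.7]
 [ 664.3 -102.4]]
359.835113404433 162.88971801807446
80.40839273650417 tin [632.73941116 183.55078375] pump [601.08079124  -3.79310268]
side tin [630.2936011  182.60243809] pump [598.63498118  -4.74144835]
red top [[598.92203225  -2.50279113]] [[599.13238419  -4.84635801]]
[ 2.66481535e-01  6.38053932e-01  1.63091618e+00 -4.44089210e-16
  8.72622545e-01  4.36481535e-01] None
[ 2.66481535e-01  5.16607029e-01  1.58516763e+00 -4.44089210e-16
  1.03981799e+00  4.36481535e-01] None
[ 1.18008777e-01  5.19375065e-01  2.19630821e+00 -4.44089210e-16
  4.25909380e-01  2.88008777e-01] None
[ 1.18008777e-01  2.87171159e-01  2.16236647e+00 -4.44089210e-16
  6.92055022e-01  2.88008777e-01] None
[-2.98831138e-02  4.62375264e-01  1.73389444e+00 -4.44089210e-16
  9.45322953e-01  1.40116886e-01] None
[ 440.6 -367.1] [-7.15400606e-01  6.78670728e-01  1.84017457e+00 -4.44089210e-16
  6.22747354e-01  2.05159939e+00] [-7.15400606e-01  6.78670728e-01  1.84017457e+00 -4.44089210e-16
  6.22747354e-01 -1.08999326e+00]
[ 449.1 -212.9] None [-4.66626024e-01  6.16465381e-01  2.01029163e+00 -4.44089210e-16
  5.14835642e-01 -1.89033371e-01]
[421.5 323.6] [ 6.32358957e-01  6.43257740e-01  1.93479217e+00 -4.44089210e-16
  5.63542741e-01 -8.24641043e-01] [ 6.32358957e-01  6.43257740e-01  1.93479217e+00 -4.44089210e-16
  5.63542741e-01  2.31695161e+00]
[ 547.1 -283.8] None [-4.97832229e-01  7.17528259e-01  1.74095718e+00 -4.44089210e-16
  6.83107214e-01  2.04760425e-01]
```

Run:
```python
from h import *
q=down(-.17)
env.reach((631,184,260),q); set_gripper(70)
print(env.move_l((631,184,165),rate=80,f_stop=8)); print("w",set_gripper(10))
s=env.read_state();print(s["width"],s["grip_force"],s["tool_pos"])
env.move_l((631,184,215),rate=60);s=env.read_state();print(s["width"],s["force"])
env.move_l((405,60,215),rate=200)
s=env.read_state();print(s["width"],s["force"])
env.move_l((405,60,130),rate=120)
print(env.move_l((405,60,97),rate=30,f_stop=4)); s=env.read_state();print(s["width"],s["tool_pos"],s["time_s"])
im=viewer.camera("side");cv2.imwrite("pics/s2.png",cv2.resize(im,(800,600)))
```

```text
False
w False
29.347791014531317 30.00004470348358 [630.95406911 184.00109093 165.02774748]
29.57748204301865 [-0.8042199   1.0212902  -2.56316385]
29.753615007717755 [-0.91584398  0.4343005  -2.20055882]
True
28.89522265204741 [404.82000777  59.96181188  98.80449928] 9.4083
```

View pics/s2.png

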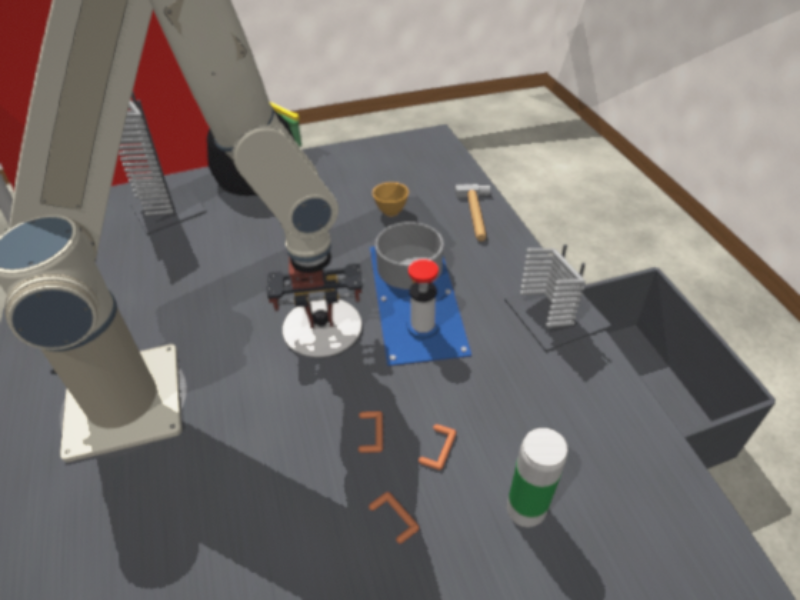

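The side view shows the lid flat on the bench at (320,325), still gripped, and the tin open. I'll release it and pick the first clip.

```bash
sed -i 's/(s>110)&(v>110)/(s>100)\&(v>60)/' h.py
cat >> h.py <<'E'
T=np.array([631.3,183.3]);phi=-.166;ux=np.array([np.cos(phi),np.sin(phi)])
def st():
    s=env.read_state();return round(s["width"],1),np.round(s["force"],1),np.round(s["tool_pos"],1),round(s["time_s"],1)
def pick(o,a,k,H=215):
    env.reach((*o,H),down(a+k*np.pi)); set_gripper(44)
    env.move_l((*o,100),rate=150); print("hit",env.move_l((*o,82),rate=50,f_stop=6)); set_gripper(4); print("grip",st())
    env.move_l((*o,H),rate=150); print("up",st())
    return env.read_state()["width"]>9
def place(k,layer,via=None,H=200,off=36.5):
    t=T+(off if k else -off)*ux;q=down(phi)
    if via: env.reach((*via,H),q)
    env.reach((*t,H),q); print("over",st())
    if env.read_state()["width"]<9: return False
    env.move_l((*t,125),rate=150); print("land",env.move_l((*t,91+12*layer),rate=40,f_stop=5),st())
    set_gripper(24); env.move_l((*t,H),rate=150); return True
E
python3 - <<'E'
from h import *
set_gripper(70); print(st()); env.move_l((405,60,200),rate=150)
o=(421.0,322.8);a=1.477
if pick(o,a,0): place(0,0)
im=viewer.camera("top");cv2.imwrite("pics/t3.png",cv2.resize(im,(800,600)))
print(clips("top"),st())
E
```

```text
(70.0, array([ 0.5, -0.1, -0.1]), array([404.3,  59.9,  98.7]), 10.2)
hit False
grip (11.3, array([0.5, 0.1, 1.6]), array([421.1, 322.9,  82.1]), 14.8)
up (11.2, array([-0.3,  0.2, -2.1]), array([420.5, 322.4, 214.3]), 15.8)
over (11.3, array([-0.6, -0.3, -1.3]), array([594.7, 189.5, 199.3]), 17.0)
land True (11.2, array([ 0.1, -0. ,  5.6]), array([594.9, 189.2,  91.1]), 18.4)
[(array([ 441.1, -367. ]), -2.77, array([39.8, 82.1])), (array([ 449.1, -213. ]), 2.864, array([40.5, 81.9])), (array([ 547.6, -283.2]), 2.446, array([39.4, 81. ]))] (24.0, array([-0.4,  0.2, -0.3]), array([594.6, 189.1, 198.7]), 19.9)
```

View pics/t3.png

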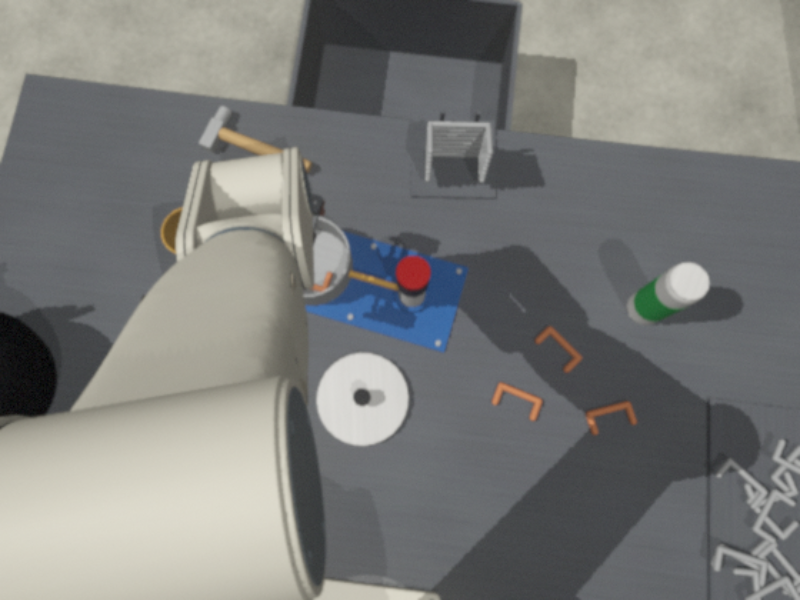

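The top view shows the lid flat at (362,398), the first clip in the tin at (325,281), and the other three clips where they were. I'll continue, measuring again before each pick.

Run:
```python
from h import *
def near(p,r=80):
    c=[x for x in clips("top") if np.hypot(*(x[0]-p))<r]; c.sort(key=lambda x:np.hypot(*(x[0]-p)))
    print(c[:1]); return c[0]
via=(480,0)
env.reach((*via,215),down(phi))
o,a,d=near((449,-213))
if abs(d[1]-81)<4 and pick(o,a,1) and place(1,0,via):
    env.reach((*via,215),down(phi))
    o,a,d=near((441,-367))
    if abs(d[1]-81)<4 and pick(o,a,0): place(0,1,via)
env.reach((480,-60,250),down(phi))
for n in("top","side"):
    im=viewer.camera(n);cv2.imwrite(f"pics/{n}4.png",cv2.resize(im,(800,600)));print(clips(n))
```

```text
[(array([ 449.3, -212.5]), 2.877, array([39.5, 80.9]))]
hit False
grip (11.2, array([-2. ,  0.3,  2.3]), array([ 449.2, -212.5,   82.1]), 24.2)
up (11.3, array([-0.6,  0.1, -1.3]), array([ 448.8, -212.2,  214.3]), 25.3)
over (11.4, array([-0.4, -0.4, -1. ]), array([666.6, 175.6, 199.5]), 27.2)
land True (11.2, array([-1.3, -0.9,  4.5]), array([666.8, 177.2,  91.1]), 28.6)
[(array([ 440.9, -366.7]), -2.77, array([39.6, 81.5]))]
hit False
grip (11.3, array([-1.2,  0.5,  1.4]), array([ 440.9, -366.7,   82.1]), 35.2)
up (11.0, array([ 0.4,  0.3, -1.5]), array([ 440.4, -366.3,  214.2]), 36.3)
over (11.4, array([-0.2,  0.2, -1.1]), array([594.5, 188.2, 199.5]), 38.8)
land True (11.4, array([-0.3, -0.3,  5.3]), array([594.9, 189.3, 103. ]), 40.0)
[(array([ 547.7, -283.1]), 2.446, array([39.3, 81.1])), (array([636.7, 201. ]), -1.764, array([81.4, 83.2]))]
[(array([ 545.8, -283.6]), 2.438, array([40.5, 83. ])), (array([578.2, 284.1]), 2.885, array([30.1, 63.2])), (array([508.7, 325.4]), -0.132, array([ 47.5, 124.5])), (array([1126.5,  393.9]), -3.135, array([ 635.8, 1279.9]))]
```

View pics/top4.png

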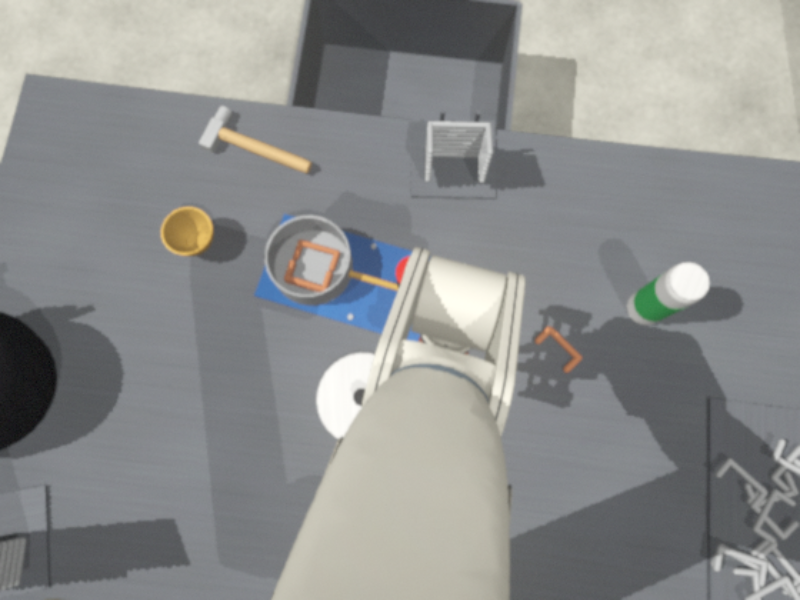

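The top view shows three clips lying neatly in the tin as a square around (312,266), one remaining at (560,350), and the lid undisturbed. Now the last clip.

Run:
```python
from h import *
c=[x for x in clips("top") if x[0][1]<-150];print(c);o,a,d=c[0]
if abs(d[1]-81)<4 and pick(o,a,1,225): place(1,1,(480,0),210)
env.reach((480,-150,280),down(phi))
B={"top":(175,140,255,218)}
for n in("top","side"):
    im,h,s,v=hsv(n);cv2.imwrite(f"pics/{n}5.png",cv2.resize(im,(800,600)))
n="top";im,h,s,v=hsv(n);I=np.indices(s.shape)
m=(s<40)&(v>150)&(I[1]>215)&(I[1]<290)&(I[0]>240)&(I[0]<315)
print("lid",disc(n,14,m),st())
```

```text
[(array([ 547.7, -283.1]), 2.446, array([39.3, 81.1]))]
hit False
grip (11.2, array([-0.5,  0.3,  2.4]), array([ 547.6, -283. ,   82.1]), 46.2)
up (11.1, array([-0.1, -0.5, -1.7]), array([ 547.2, -282.8,  224.1]), 47.3)
over (11.3, array([-0.1, -0.6, -1.5]), array([666.7, 175.9, 209.5]), 49.4)
land True (11.1, array([-0.2, -0.7,  5.5]), array([667. , 177.2, 103. ]), 50.7)
lid (array([405.4,  61.5]), array([161.8, 162.9]), (405.3, 61.2, 82.7)) (23.9, array([ 0.9, -0.2, -0.8]), array([ 480.6, -149.4,  279.7]), 53.6)
```

View pics/top5.png

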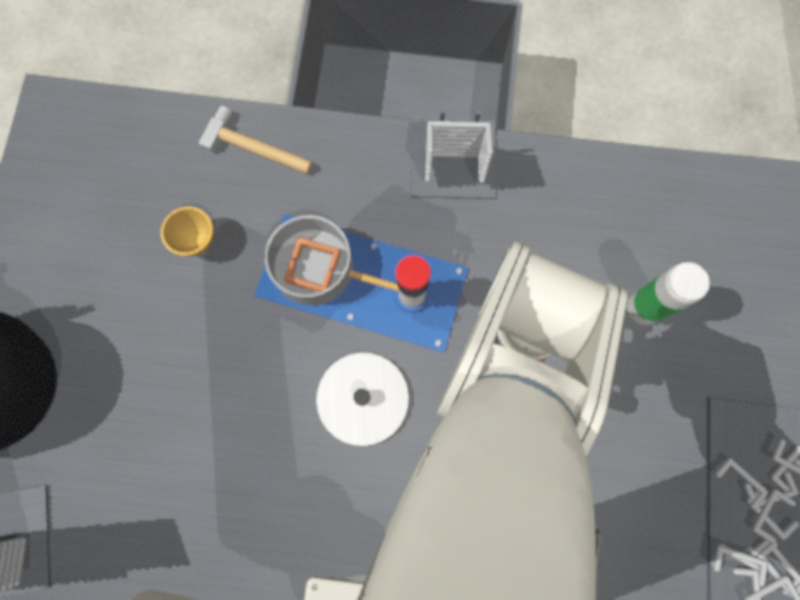

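View pics/side5.png

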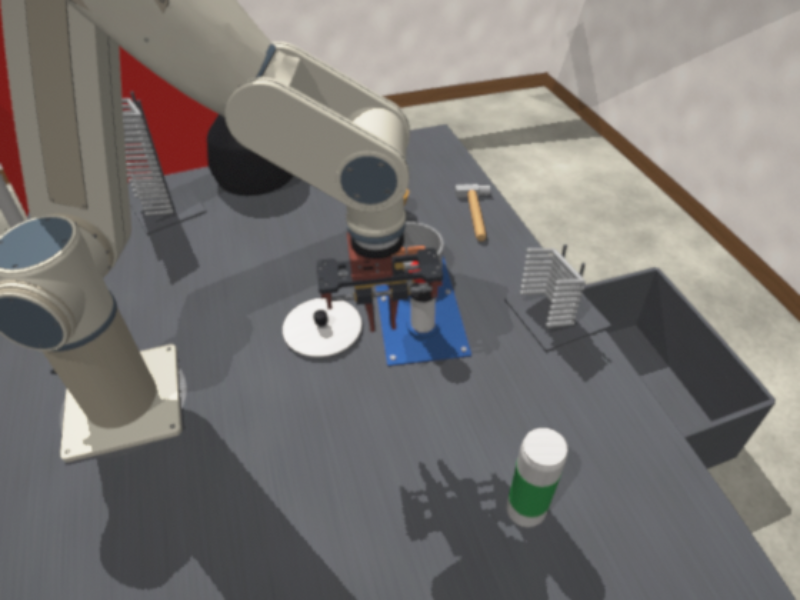

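The top view shows all four clips in the tin around (312,266), with the lid at (362,398) and the bystanders unmoved. Now I'll seat the lid.

Run:
```python
from h import *
q=down(phi)
env.reach((405,61,200),q);set_gripper(70);env.move_l((405,61,115),rate=150)
print(env.move_l((405,61,98.5),rate=40,f_stop=6));set_gripper(10);print(st())
env.move_l((405,61,215),rate=120);print(st())
if env.read_state()["width"]>25:
    env.move_l((631.2,183.6,215),rate=180);env.hold(.3);print(st())
    env.move_l((631.2,183.6,180),rate=60)
    print(env.move_l((631.2,183.6,163),rate=25,f_stop=6),st())
n="side";im=viewer.camera(n);cv2.imwrite("pics/side6.png",cv2.resize(im[110:260,200:400],(800,600)))
```

```text
False
(29.8, array([-0.3,  0.2,  0.8]), array([405. ,  61. ,  98.6]), 57.4)
(29.7, array([-0. , -1.2, -2.6]), array([404.5,  60.9, 214.5]), 58.5)
(29.9, array([ 0.4, -0.5, -3. ]), array([631.1, 183.4, 215.2]), 60.4)
True (29.3, array([ 0.3, -0.4,  3.7]), array([631. , 183.5, 164.3]), 61.7)
```

View pics/side6.png

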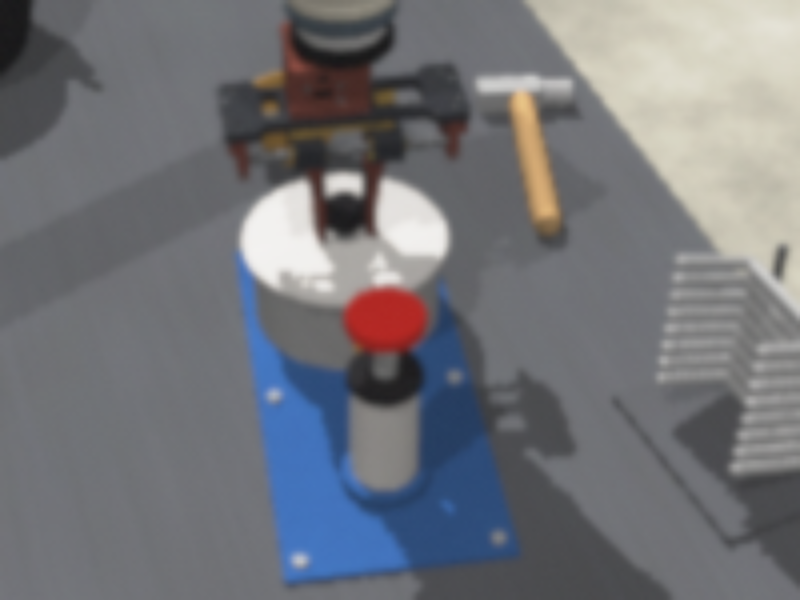

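The side view shows the lid sitting level on the tin with the knob at (345,213) still between the fingers. I'll release it, check the seating, and do the strokes.

Run:
```python
from h import *
q=down(phi)
set_gripper(70);env.move_l((631.2,183.6,270),rate=150)
env.reach((480,-100,290),q);set_gripper(0)
B={"top":(175,140,255,218),"side":(252,148,318,200)}
for n in B:
    im,h,s,v=hsv(n);x0,y0,x1,y1=B[n];I=np.indices(s.shape);roi=(I[1]>x0)&(I[1]<x1)&(I[0]>y0)&(I[0]<y1)
    print(n,"lid",disc(n,80,(s<40)&(v>165)&roi))
    if n=="top":cv2.imwrite("pics/top7.png",cv2.resize(im[110:260,160:360],(800,600)))
env.reach((599.3,-4,275),q)
for i in range(3):
    hit=env.move_l((599.3,-4,217),rate=50,f_stop=20);print(hit,st());env.hold(.3)
    env.move_l((599.3,-4,252),rate=80);env.hold(.4);print(st())
env.move_l((599.3,-4,300),rate=150);env.reach((480,-150,300),q);print(st())
im=viewer.camera("top");cv2.imwrite("pics/top8.png",cv2.resize(im[110:260,160:360],(800,600)))
n="top";im,h,s,v=hsv(n);I=np.indices(s.shape);print("red",disc(n,165,((h<6)|(h>174))&(s>180)&(v>120)&(I[0]>150)))
```

```text
top lid (array([631.7, 183.6]), array([158.9, 160.1]), (631.8, 184.0, 81.4))
side lid (array([643.9, 187.7]), array([120.4, 141.3]), (638.2, 184.0, 78.9))
True (0.3, array([-3.1, -0.7, 11.3]), array([599.3,  -4.2, 220.6]), 67.5)
(0.3, array([0.2, 0.7, 1. ]), array([599.2,  -4. , 251.7]), 68.8)
True (0.4, array([-3.1, -0. , 11.2]), array([599.8,  -4. , 220.6]), 69.4)
(0.4, array([-0.7, -0.2,  0.1]), array([599.2,  -4. , 251.7]), 70.7)
True (0.6, array([-3.1,  0.7, 10.7]), array([599.8,  -4. , 220.6]), 71.3)
(0.6, array([-0. , -0.4, -0.1]), array([599.2,  -4. , 251.7]), 72.6)
(0.5, array([ 0.6, -0.3,  0.1]), array([ 480.6, -149.8,  299.8]), 73.8)
red (array([599.2,  -3.2]), array([44.2, 46.6]), (597.9, -2.7, 24.9))
```

View pics/top8.png

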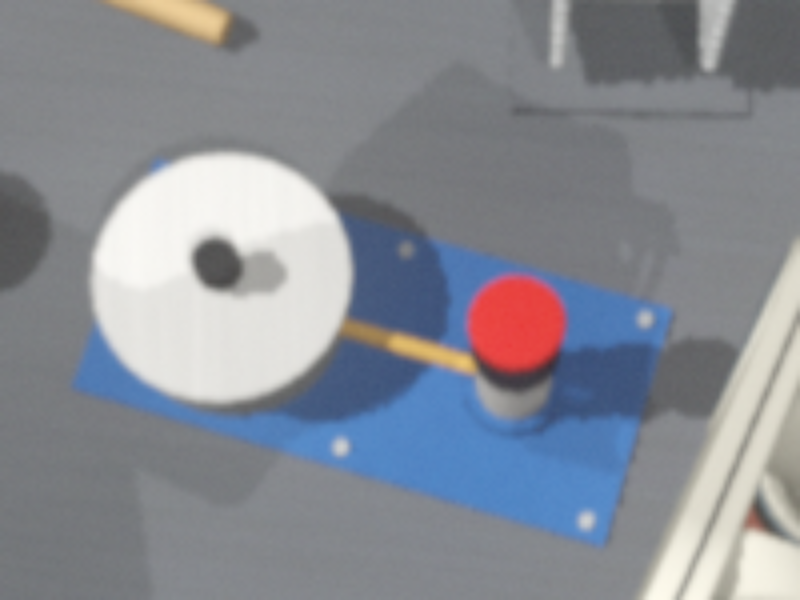

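The top view shows the lid level and centred with its knob at (218,264), and the plunger up at (517,323). The strokes ended at about 24.4 mm, so I'll add three firmer ones for margin and then hand in.

Run:
```python
from h import *
q=down(phi);env.reach((599.3,-4,275),q)
for i in range(3):
    hit=env.move_l((599.3,-4,217),rate=40,f_stop=32);env.hold(.3);print(hit,st())
    env.move_l((599.3,-4,252),rate=80);env.hold(.5)
env.move_l((599.3,-4,300),rate=150);env.reach((480,-150,300),q);print(st())
n="top";im,h,s,v=hsv(n);I=np.indices(s.shape)
print("lid",disc(n,80,(s<40)&(v>165)&(I[1]>175)&(I[1]<255)&(I[0]>140)&(I[0]<218)),clips(n))
print(workorder.sign_off())
```

```text
True (0.6, array([-3.5, -0.7,  9.9]), array([599.3,  -4. , 220.8]), 76.3)
True (0.3, array([-3.3,  1.1, 11. ]), array([599.7,  -4. , 220.7]), 78.5)
True (0.7, array([-3.3,  0.4, 10.4]), array([599.7,  -4. , 220.7]), 80.6)
(0.6, array([ 0.8, -0.5, -0.6]), array([ 480.6, -149.8,  299.8]), 82.9)
lid (array([631.8, 183.4]), array([158.9, 160.1]), (631.5, 183.1, 81.4)) []
the job is handed in; nothing more can be done
None
```

The job is handed in at about 83 s: all four clips I found are in the tin, the lid is seated, the plunger had six strokes to about 24 mm and is up, the gripper is empty, and the can and cup were not touched; the hand-in returned no verdict.

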